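# Reset a ratchet cookbook stand to a flatter notch

## Task

The cookbook stand on the counter is propped too steep: set its board to the second notch from the bottom. The ratchet only lets the board rise, so lift the board past the top notch until the pawl flips out, lower it gently all the way down without letting it drop, then raise it again to the second notch and leave it resting there. Leave the other things on the counter where they are.

Things in the scene. Friction and masses are not known exactly. Their poses are not given: they have to be found in the camera images.
- stand: Cookbook stand, fixed: dark wood base 250 (x) by 300 (y) mm, 14 mm high; origin mid-underside on the counter, x axis level, pointing from lift bar to hinge. On its +y side (y 136 to 150 mm) a dark steel toothed quadrant about the hinge, 140 mm radius, up to 205 mm high. In front of and below the lift bar (y -110 to +110 mm) there is free room.
- hinge (a point): Middle of the board's hinge axis (along the stand's y), at x +110, z +50 mm in the stand's frame. With a = 0.14 + board, the lift bar's centre is 230 sin(a) mm above this point and 230 cos(a) mm from it towards the stand's -x.
- bar (a point): Centre of the lift bar: steel, round, 14 mm thick, 100 mm long, parallel to the hinge along the board's free edge (robot side), 28 mm clear of it. Can be lifted from below with shut fingers, or pinched. The wooden board (185 by 220 by 12 mm, with an open cookbook on it) weighs about 0.9 kg, 4 N at the bar; only the pawl or a hand holds it up.
- board (a joint): Board angle, rad, grows as the bar rises. 0 = fully down (bar centre 82 mm above the counter), 1.10 = end stop. At rest in the six notches: 0.22 (first, lowest), 0.33 (second), 0.44, 0.55, 0.66, 0.77 (top). A notch catches when lifted 0.03 past its value. Lifting to about 1.0 to 1.05 flips the pawl out; the board then sinks freely; in the last 0.15 above 0 the pawl is pushed in again.
- pawl (a joint): Sprung over-centre pawl on the board's +y edge, a 50 mm arm with a black-headed pin riding on the quadrant. 0 = in (catches in the notches; lifts to about 0.2 as it clicks over a tooth), 0.9 = flipped out (board free to go down). Stays at either end by itself and is worked by the board's movement alone.
- mug: White mug, 84 mm wide, 95 mm high, bystander beside the stand.
- mill: Wooden pepper mill, 60 mm wide, 190 mm high, bystander beside the stand.
- phone: Black phone, 150 by 72 by 9 mm, lying on the counter, bystander.
- water: Water bottle, 64 mm wide, 190 mm high, bystander.

How it is judged:
By the outcome, as a careful person would: the job done as asked, in the order asked, and still so for the second after the job is handed in, with the robot touching nothing.
It also fails if it takes over 42 s, if anything falls off the work surface, if the arm or the gripper's body presses on something with over 40 N, if the wrist force passes 120 N, or if a joint passes its speed limit or range.

## Robot

A 7-joint arm with a two-finger parallel gripper is mounted at the origin on the work surface. World frame = base frame: x ahead of the robot, y to its left, z up, the work surface at z = 0. Lengths are in m, angles in rad, forces in N, time in s.
With the tool pointing down it reaches from about 0.425 to 1.025 m from the base axis. Payload 9.4 kg.
Tool frame: the origin (TCP) lies midway between the tips of the shut fingers; the grasp point (between the pads) lies 19 mm behind it; z points along the fingers, y is the line along which they close (so a half turn about z gives the same grasp; the last joint's range is limited). The gripper opens to 85 mm and grips with 20 to 120 N. Pads are 22 mm wide; open, the fingers measure 114 mm over their backs; the gripper's body (76 mm by 85 mm) begins 54 mm behind the grasp point. The pads swing forward as they close: fully open they stand 13 mm farther back than shut.
Start: joints at [-1.375, 0.599, -0.003, 1.599, 0.002, 0.943, -0.08], TCP at [0.195, 0.698, 0.231] pointing down, gripper open.
Joint ranges: [-2.57, 2.57], [-0.35, 1.97], [-1.29, 1.29], [0.11, 2.56], [-1.05, 4.19], [0.11, 1.86], [-2.63, 2.63]. Speed limits (rad/s): [2.22, 2.22, 3.01, 3.01, 3.14, 3.14, 3.14].

## Interface

Orientations are given as a unit quaternion [x, y, z, w].
In Python, from bench import bot gives the robot as it stands.
- The arm moves only by the shell command python3 -m creep 'ROWS' [OPENING] [FORCE]. ROWS is JSON, a list of rows, each a list of 6 numbers: the shift along the tool's x, y, z in mm, then the turn, a rotation vector about the tool's x, y, z in degrees. A call has 1 to 5 rows; each row is the pose to reach, as a shift and turn from the pose commanded when the call began, along the tool's axes at that moment; what a row does not reach only later rows make up. A row lasts 1/8 s, in which the tool goes at most 62.5 mm and 10.7 degrees, less where a joint would pass 70% of its speed; a pose out of reach is approached as far as the arm can. A call with a gripper value outside its range is refused whole. OPENING is the finger opening in mm, from 0 to 85.4, set as the call begins (- or left out, the last holds). The fingers move at their own pace and stop on an object; FORCE is the grip in N (left out, the last holds). Time passes only in rows, so rows that repeat a pose let the fingers close. It gives the time, the measured TCP pose, the force, the opening and the grip force at its end, in the units of the state.
- bot.sense(): the state, without advancing time (a new reading comes with each control period).
- bot.grab_frame(name): name is "side" or "top" or "wrist"; returns the picture (480x640x3 uint8, blue, green, red); there is no depth.
- bot.camera_info(name): a dict with "fx", "fy", "cx", "cy" (pixels), "rvec" (rotation vector, rad) and "tvec" (3), from world to camera coordinates, as OpenCV has them; the wrist camera has in their place "tool_from_camera" (4x4, takes a point from camera to tool coordinates, whose origin is the TCP and whose axes are the flange's). Camera axes: x right, y down, z forward; pixel columns grow to the right and rows downward; lengths in m; the calibration is good to about 2 mm. A picture is of the moment at which its call begins: read the wrist's pose just before it. camera_info takes no time and is no camera call.
- bot.job_done(): hands the job in; it is judged then, once.
The state is a dict: "clock": time; "joint_positions": joint angles; "joint_velocities": joint speeds; "effort": joint torques, N m; "position": TCP position; "tcp_rot": TCP orientation; "ft_force": force on the tool from outside, world axes, zero at the start; "moment": the same for the moment, N m; "grip_width": finger opening in m; "grasp_force": force on a finger pad.
Only numpy, scipy, OpenCV 4.12 (cv2) and the standard library are available. Lean on these libraries where they do the work, as an engineer would, in place of code of your own. Each camera call takes 0.05 s, during which the arm holds its last target. There are 200 camera calls.

## Working session

There is one attempt and no reset: what is moved stays moved. The work goes in short steps, Python scripts to look and compute and a shell command to move; the robot and the scene stay as the last step left them, time stands still between calls to the robot, and variables do not carry over. Pictures are saved under pics/ and viewed, at most 10 in all, crops included, and the job is handed in when it is done.

```bash
mkdir -p pics; ls; python3 - <<'E'
from bench import bot
import cv2,numpy as np
s=bot.sense(); print({k:np.round(v,3).tolist() for k,v in s.items()})
for n in("side","top"):
    cv2.imwrite(f"pics/{n}0.png",bot.grab_frame(n)); print(n,bot.camera_info(n))
E
```

```text
pics
{'clock': 0.0, 'joint_positions': [-1.375, 0.6, -0.003, 1.6, 0.002, 0.943, -0.08], 'joint_velocities': [0.001, 0.0, 0.001, -0.001, 0.001, -0.003, -0.001], 'effort': [0.0, -77.647, 1.565, -25.801, 0.012, 0.009, -0.0], 'position': [0.195, 0.698, 0.23], 'tcp_rot': [0.136, 0.991, -0.001, -0.0], 'ft_force': [0.101, 0.301, -0.089], 'moment': [-0.003, -0.031, -0.028], 'grasp_force': 0.0, 'grip_width': 0.085}
side {'fx': 524.081068720939, 'fy': 524.081068720939, 'cx': 319.078295759875, 'cy': 237.29459857004886, 'rvec': array([ 2.20892115, -0.6192571 ,  0.30539982]), 'tvec': array([-0.46374942,  0.26480601,  0.99499692])}
top {'fx': 480.74592619065334, 'fy': 480.74592619065334, 'cx': 309.38442406069856, 'cy': 230.44044228886202, 'rvec': array([ 2.1382844 , -2.13929219,  0.15479787]), 'tvec': array([0.02189303, 0.55017707, 1.04989964])}
```

View pics/side0.png

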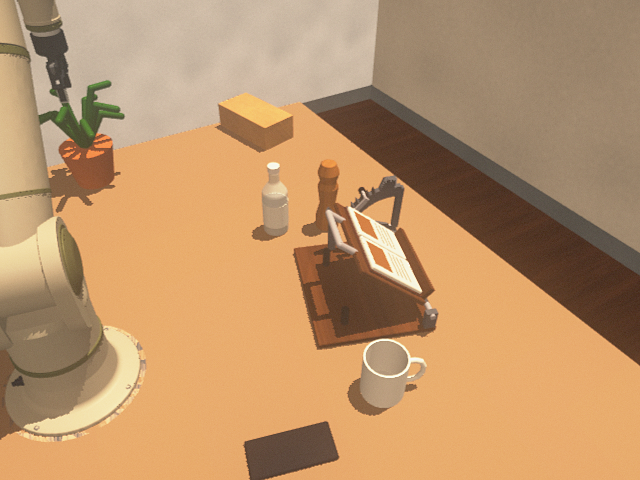

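View pics/top0.png

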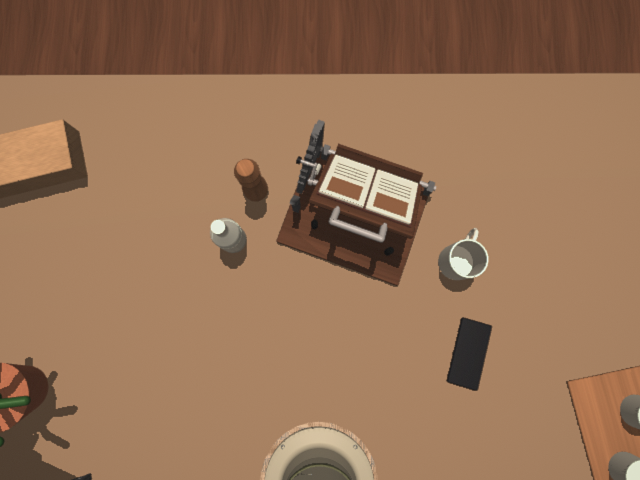

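The side view shows the stand's base corners at about (295,248), (319,344) and (432,330), with the bar running from (332,215) to (345,250). The top view shows the front corners at (279,243) and (401,281), the bar from (332,220) to (384,239), and the mill, bottle and mug on either side. Next I fit the stand pose and board angle.

```bash
cat > h.py <<'E'
import numpy as np,cv2
from bench import bot
from scipy.optimize import least_squares
from scipy.spatial.transform import Rotation as R
def proj(n,P):
    c=bot.camera_info(n);K=np.array([[c['fx'],0,c['cx']],[0,c['fy'],c['cy']],[0,0,1]])
    return cv2.projectPoints(np.atleast_2d(P).astype(float),c['rvec'],c['tvec'],K,None)[0][:,0]
def w(p,P): 
    c,s=np.cos(p[2]),np.sin(p[2]); P=np.atleast_2d(P)
    return P@np.array([[c,-s,0],[s,c,0],[0,0,1]]).T+[p[0],p[1],0]
def bar(b,y=0): a=.14+b; return [.11-.23*np.cos(a),y,.05+.23*np.sin(a)]
E
python3 - <<'E'
from h import *
B=lambda b:[[-.125,.15,.014],[-.125,-.15,.014],[.125,-.15,.014],bar(b,.05),bar(b,-.05)]
obs={'top':np.array([[279,243],[401,281],[np.nan]*2,[334,220],[383,239]]),'side':np.array([[295,248],[319,344],[433,330],[332,216],[np.nan]*2])}
f=lambda p:np.concatenate([np.nan_to_num(proj(n,w(p,B(p[3])))-o).ravel() for n,o in obs.items()])
r=least_squares(f,[.6,-.05,-.3,.6]);print(np.round(r.x,4),np.round(r.fun.reshape(2,-1,2),1).tolist())
p=r.x
for b in(p[3],1.04,0,.33):print(b,w(p,bar(b)),'hinge',w(p,[.11,0,.05]))
q=(p[3],)
for n in('side','top'):
    im=cv2.imread(f'pics/{n}0.png')
    for x,y in proj(n,w(p,B(p[3])+[[.125,.15,.014],[.11,.1,.05],[.11,-.1,.05]])):cv2.circle(im,(int(round(x)),int(round(y))),2,(0,255,0),-1)
    cr=im[140:350,270:450]; cv2.imwrite(f'pics/{n}_c.png',cv2.resize(cr,None,fx=2.2,fy=2.2,interpolation=2))
a=[cv2.imread(f'pics/{n}_c.png') for n in('side','top')];cv2.imwrite('pics/c.png',np.hstack(a))
E
```

```text
[ 0.5961 -0.0946 -0.3579  0.5352] [[[1.2, -2.8], [1.6, 4.7], [0.0, 0.0], [-2.2, -0.5], [-2.9, -1.8]], [[-0.2, 1.0], [-0.0, 4.2], [5.4, 0.1], [-4.2, -3.7], [0.0, 0.0]]]
0.5351713980015699 [[ 0.53099158 -0.07022193  0.19375716]] hinge [[ 0.69915226 -0.1331176   0.05      ]]
1.04 [[ 0.61709155 -0.10242515  0.26265938]] hinge [[ 0.69915226 -0.1331176   0.05      ]]
0 [[ 0.48583503 -0.05333242  0.08209492]] hinge [[ 0.69915226 -0.1331176   0.05      ]]
0.33 [[ 0.50708621 -0.06128082  0.15416385]] hinge [[ 0.69915226 -0.1331176   0.05      ]]
```

View pics/c.png

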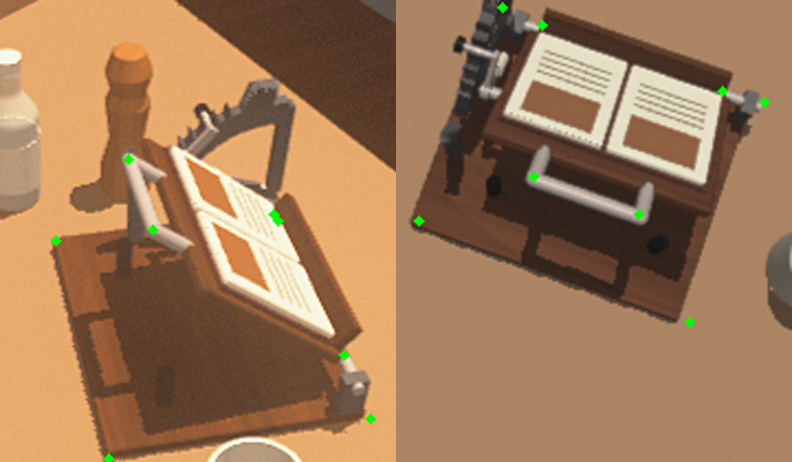

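The overlay puts the points within about 5 px. I'll refine with corners read from the zoomed crop and snap the board angle to a notch.

```bash
python3 - <<'E'
from h import *
B=lambda b:[[-.125,.15,.014],[-.125,-.15,.014],[.125,-.15,.014],bar(b,.05),bar(b,-.05)]
obs={'top':np.array([[277.5,241],[400,284.5],[np.nan]*2,[331.5,220.5],[383,238]]),'side':np.array([[295,249],[318,346.5],[435,328],[330,212.5],[341.5,245.5]])}
f=lambda p:np.concatenate([np.nan_to_num(proj(n,w(p,B(p[3])))-o).ravel() for n,o in obs.items()])
r=least_squares(f,[.6,-.05,-.3,.6]);print(np.round(r.x,4),np.round(r.fun.reshape(2,-1,2),1).tolist())
p=r.x
s=bot.sense();T=R.from_quat(s['tcp_rot']);print(s['position'],s['clock'],np.round(T.as_matrix(),2).tolist())
for b in(p[3],1.04,0,.33):print(b,w(p,bar(b)),'hinge',w(p,[.11,0,.05]))
def gp(n,uv,z):
    c=bot.camera_info(n);K=np.array([[c['fx'],0,c['cx']],[0,c['fy'],c['cy']],[0,0,1]]);M=R.from_rotvec(c['rvec']).as_matrix();C=-M.T@c['tvec'];d=M.T@np.linalg.inv(K)@[*uv,1];return C+d*(z-C[2])/d[2]
for n,uv,z in(('bottle',(219,228),.19),('mill',(246,166),.18),('mug',(468,257),.095)):print(n,gp('top',uv,z))
E
```

```text
[ 0.5958 -0.0935 -0.3568  0.5423] [[[2.3, -0.6], [2.2, 1.3], [0.0, 0.0], [-0.0, -1.4], [-3.2, -1.2]], [[-0.6, -0.2], [0.6, 1.4], [3.0, 1.8], [-2.1, -0.9], [-2.8, -2.5]]]
[0.19524035 0.69778333 0.23051355] 0.1 [[-0.96, 0.27, -0.0], [0.27, 0.96, -0.0], [-0.0, -0.0, -1.0]]
0.5422714716155713 [[ 0.53158094 -0.06957657  0.19502826]] hinge [[ 0.69885084 -0.13192708  0.05      ]]
1.04 [[ 0.61675604 -0.10132592  0.26265938]] hinge [[ 0.69885084 -0.13192708  0.05      ]]
0 [[ 0.48544499 -0.05237921  0.08209492]] hinge [[ 0.69885084 -0.13192708  0.05      ]]
0.33 [[ 0.506705   -0.06030396  0.15416385]] hinge [[ 0.69885084 -0.13192708  0.05      ]]
bottle [0.53253686 0.19804069 0.19      ]
mill [0.66115679 0.14891957 0.18      ]
mug [ 0.48430381 -0.31762772  0.095     ]
```

Board angle comes out at about 0.55 (fourth notch) and the stand pose is consistent across both views. I move to a hover above the bar with tool y across it.

```bash
python3 -m creep '[[-530,-648,-70,0,0,95],[-530,-648,-70,0,0,95],[-530,-648,-70,0,0,95],[-530,-648,-70,0,0,95],[-530,-648,-70,0,0,95]]' 40 40; python3 - <<'E'
from h import *
s=bot.sense();T=R.from_quat(s['tcp_rot']);G=np.array([.5315,-.0695,.295])
print(T.as_matrix().round(3).tolist(),'shift mm',(1000*T.inv().apply(G-s['position'])).round(),s['position'],s['joint_positions'].round(2))
Y=np.array([.937,-.349,0]);D=R.from_matrix(np.c_[np.cross(Y,[0,0,-1]),Y,[0,0,-1]]);print('turn',(T.inv()*D).as_rotvec(degrees=True).round(1))
E
```

```text
clock: 0.72
position: [0.3208, 0.4109, 0.2574]
tcp_rot: [0.571, 0.821, -0.0, -0.0]
ft_force: [0.6, 0.0, -0.2]
grip_width: 0.0397
grasp_force: 0.0
[[-0.347, 0.938, -0.0], [0.938, 0.347, -0.0], [-0.0, -0.0, -1.0]] shift mm [-524.   31.  -38.] [0.32076474 0.4109141  0.25739549] [-1.22  0.33  0.27  2.05 -0.12  0.78 -0.52]
turn [-0.   0.  40.7]
```

```bash
python3 -m creep '[[-524,31,-38,0,0,41],[-524,31,-38,0,0,41],[-524,31,-38,0,0,41],[-524,31,-38,0,0,41],[-524,31,-38,0,0,41]]'; python3 - <<'E'
from h import *
s=bot.sense();T=R.from_quat(s['tcp_rot']);G=np.array([.5315,-.0695,.295])
print(T.as_matrix().round(3).tolist(),'shift mm',(1000*T.inv().apply(G-s['position'])).round(),s['position'],s['joint_positions'].round(2))
Y=np.array([.937,-.349,0]);D=R.from_matrix(np.c_[np.cross(Y,[0,0,-1]),Y,[0,0,-1]]);print('turn',(T.inv()*D).as_rotvec(degrees=True).round(1))
E
```

```text
clock: 1.35
position: [0.4476, 0.1266, 0.2801]
tcp_rot: [0.821, 0.57, 0.0, 0.0]
ft_force: [2.4, 1.8, -0.2]
grip_width: 0.0399
grasp_force: 0.0
[[0.349, 0.937, 0.0], [0.937, -0.349, 0.0], [0.0, 0.0, -1.0]] shift mm [-154.  147.  -15.] [0.44761135 0.12659725 0.2800883 ] [-0.84  0.25  0.56  2.14 -0.18  0.8  -0.53]
turn [ 0. -0. -0.]
```

```bash
python3 -m creep '[[-154,147,-15,0,0,0],[-154,147,-15,0,0,0],[-154,147,-15,0,0,0],[-154,147,-15,0,0,0],[-154,147,-15,0,0,0]]'; python3 - <<'E'
from h import *
s=bot.sense();T=R.from_quat(s['tcp_rot']).as_matrix();print(T.round(3).tolist(),s['position'],s['joint_positions'].round(2))
im=bot.grab_frame('wrist');c=bot.camera_info('wrist');print(c)
M=np.eye(4);M[:3,:3]=T;M[:3,3]=s['position'];W=np.linalg.inv(M@np.array(c['tool_from_camera']))
p=[.5958,-.0935,-.3568]
K=np.array([[c['fx'],0,c['cx']],[0,c['fy'],c['cy']],[0,0,1]])
pts=cv2.projectPoints(w(p,[bar(.55,y) for y in(-.05,0,.05)]),cv2.Rodrigues(W[:3,:3])[0],W[:3,3],K,None)[0][:,0];print(pts)
for x,y in pts: cv2.circle(im,(int(x),int(y)),3,(0,255,0),-1)
cv2.imwrite('pics/w1.png',im)
E
```

```text
clock: 1.98
position: [0.5318, -0.0695, 0.2948]
tcp_rot: [0.822, 0.57, -0.0, 0.0]
ft_force: [-0.2, 0.3, 0.4]
grip_width: 0.04
grasp_force: 0.0
[[0.351, 0.936, 0.0], [0.936, -0.351, -0.001], [-0.001, 0.0, -1.0]] [ 0.53177021 -0.06948976  0.29481737] [-0.42  0.34  0.6   1.98 -0.24  0.89 -0.06]
{'fx': 343.5950434540594, 'fy': 343.5950434540594, 'cx': 323.5541990095837, 'cy': 242.11080117853652, 'tool_from_camera': array([[-8.09340412e-05, -9.50941831e-01, -3.09369727e-01,
         7.84987618e-02],
       [ 9.99999933e-01,  3.34745711e-05, -3.64503685e-04,
         5.15534899e-04],
       [ 3.56977820e-04, -3.09369736e-01,  9.50941764e-01,
        -1.42125746e-01],
       [ 0.00000000e+00,  0.00000000e+00,  0.00000000e+00,
         1.00000000e+00]])}
[[324.38087899 303.28799427]
 [324.2771488  242.49194534]
 [324.15987459 173.75777115]]
```

View pics/w1.png

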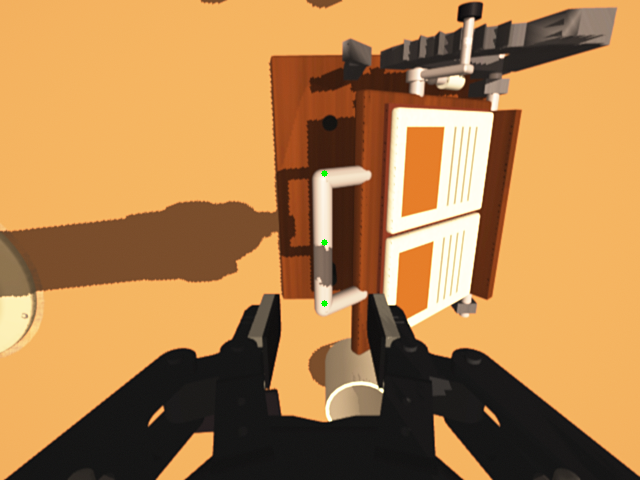

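The wrist view puts the bar from (323,175) to (324,305), right on the projected points, and the fingers at columns about 265 and 380 straddle it. I descend in steps, narrowed to 32 mm and offset slightly to the robot side.

```bash
python3 -m creep '[[0,-3,30,0,0,0],[0,-3,60,0,0,0],[0,-3,85,0,0,0],[0,-3,100,0,0,0],[0,-3,100,0,0,0]]' 32 40 && python3 -m creep '[[0,0,7,0,0,0],[0,0,13,0,0,0],[0,2,13,0,0,0],[0,2,13,0,0,0]]'
```

```text
clock: 2.65
position: [0.5282, -0.0653, 0.1942]
tcp_rot: [0.821, 0.572, -0.001, -0.001]
ft_force: [-0.5, -0.6, -1.1]
grip_width: 0.0321
grasp_force: 0.0
clock: 3.15
position: [0.5309, -0.067, 0.1821]
tcp_rot: [0.821, 0.571, 0.0, 0.0]
ft_force: [0.4, 0.9, 0.5]
grip_width: 0.0321
grasp_force: 0.0
```

Free of contact; close on the bar.

```bash
python3 -m creep '[[0,0,0,0,0,0],[0,0,0,0,0,0],[0,0,0,0,0,0],[0,0,0,0,0,0]]' 0 40; python3 - <<'E'
from h import *
s=bot.sense();print(s['position'],s['ft_force'].round(1),R.from_quat(s['tcp_rot']).as_matrix().round(3).tolist())
f=lambda b:np.array([-.23*np.cos(.14+b),.23*np.sin(.14+b)])*1000
for b0 in (.55,):
  for b in (.6,.65,.7,.75,.8,.85,.9,.95,1.0,1.03,1.04): print(b,'y,z shift',((f(b)-f(b0))*[1,-1]).round(0))
E
```

```text
clock: 3.65
position: [0.5316, -0.0673, 0.1822]
tcp_rot: [0.821, 0.571, 0.001, 0.001]
ft_force: [5.3, -1.8, -1.3]
grip_width: 0.0122
grasp_force: 39.0
[ 0.53163559 -0.06725888  0.18223146] [ 5.3 -1.8 -1.3] [[0.348, 0.938, 0.002], [0.938, -0.348, -0.001], [0.0, 0.002, -1.0]]
0.6 y,z shift [ 8. -9.]
0.65 y,z shift [ 16. -17.]
0.7 y,z shift [ 24. -25.]
0.75 y,z shift [ 33. -32.]
0.8 y,z shift [ 42. -39.]
0.85 y,z shift [ 51. -46.]
0.9 y,z shift [ 61. -52.]
0.95 y,z shift [ 71. -58.]
1.0 y,z shift [ 81. -63.]
1.03 y,z shift [ 88. -65.]
1.04 y,z shift [ 90. -66.]
```

Gripped at 39 N. I lift along the arc to about 0.8, checking force.

```bash
python3 -m creep '[[0,8,-9,0,0,0],[0,16,-17,0,0,0],[0,24,-25,0,0,0],[0,33,-32,0,0,0],[0,42,-39,0,0,0]]'
```

```text
clock: 4.28
position: [0.5682, -0.0807, 0.2213]
tcp_rot: [0.821, 0.571, -0.001, -0.002]
ft_force: [-6.8, 3.7, 3.7]
grip_width: 0.0125
grasp_force: 39.7
```

```bash
python3 -m creep '[[0,9,-7,0,0,0],[0,19,-13,0,0,0],[0,29,-19,0,0,0],[0,39,-24,0,0,0],[0,39,-24,0,0,0]]'; python3 - <<'E'
from h import *
s=bot.sense();p=[.5958,-.0935,-.3568]
u=np.array([np.cos(p[2]),np.sin(p[2]),0]);d=s['position']-w(p,[.11,0,.05])[0]
y,z=-d@u,d[2];print('bar rel: ',y,z,'with +.0145 z: angle',np.arctan2(z+.0145,y)-.14,'rad',np.hypot(y,z+.0145))
im=bot.grab_frame('side');cv2.imwrite('pics/s2.png',cv2.resize(im[100:360,250:470],None,fx=2.5,fy=2.2))
E
```

```text
clock: 4.9
position: [0.6063, -0.0946, 0.2466]
tcp_rot: [0.821, 0.571, 0.0, -0.001]
ft_force: [-8.0, 4.0, 11.7]
grip_width: 0.0124
grasp_force: 41.1
bar rel:  0.09973734742496781 0.196627114406574 with +.0145 z: angle 0.9894680139947211 rad 0.2334998863147803
```

View pics/s2.png

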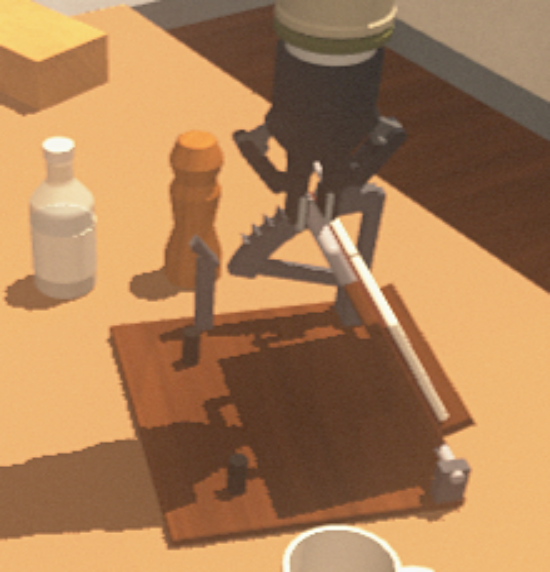

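The board stands near-vertical at about 0.99 and the gripper is still on the bar. The pawl pin is near the quadrant's top end, crop (317,170). I nudge up to about 1.04–1.05.

```bash
python3 -m creep '[[0,5,-3,0,0,0],[0,10,-6,0,0,0],[0,12,-7,0,0,0],[0,12,-7,0,0,0]]'; cat >> h.py <<'E'
p=[.5958,-.0935,-.3568]
def ang(s=None):
    s=s or bot.sense();u=np.array([np.cos(p[2]),np.sin(p[2]),0]);d=s['position']-w(p,[.11,0,.05])[0]
    y,z=-d@u,d[2]+.0145;return np.arctan2(z,y)-.14,np.hypot(y,z)
E
python3 - <<'E'
from h import *
print(ang())
cv2.imwrite('pics/w2.png',bot.grab_frame('wrist'));im=bot.grab_frame('side');cv2.imwrite('pics/s3.png',cv2.resize(im[160:260,340:420],None,fx=5,fy=5))
E
```

```text
clock: 5.45
position: [0.618, -0.099, 0.2526]
tcp_rot: [0.821, 0.571, 0.0, -0.0]
ft_force: [-4.9, 3.1, 7.2]
grip_width: 0.0122
grasp_force: 40.2
(np.float64(1.04834688361472), np.float64(0.2339823115107832))
```

View pics/w2.png

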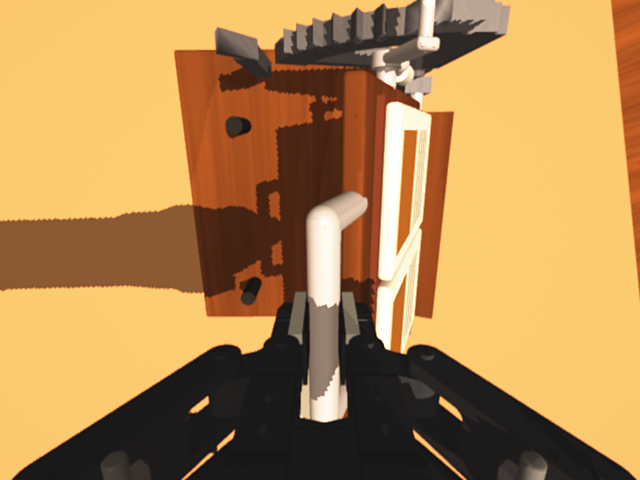

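The wrist view shows the bar held firmly between the pads, with the pawl arm at about (400,50) and its pin at (427,10) by the quadrant's end. I go a touch farther for certainty, then work out the downward steps.

```bash
python3 -m creep '[[0,3,-1,0,0,0],[0,5,-2,0,0,0],[0,5,-2,0,0,0]]'; python3 - <<'E'
from h import *
b0,r=ang();print(b0,r,bot.sense()['ft_force'])
f=lambda b:np.array([-np.cos(.14+b),-np.sin(.14+b)])*232
L=np.arange(1.05,-.08,-.05);q=[b0]+list(L)
for i in range(0,len(L),5):
    print(round(q[i],2),[((f(x)-f(q[i]))).round(0).tolist() for x in q[i+1:i+6]],round(q[min(i+5,len(L))],2))
E
```

```text
clock: 5.92
position: [0.6224, -0.1005, 0.2544]
tcp_rot: [0.821, 0.571, 0.0, -0.001]
ft_force: [-4.4, 3.6, 6.1]
grip_width: 0.012
grasp_force: 40.2
1.0697190262551515 0.23402554350536947 [-4.43159098  3.63313554  6.11580881]
1.07 [[-4.0, 2.0], [-15.0, 6.0], [-25.0, 11.0], [-35.0, 17.0], [-45.0, 23.0]] 0.85
0.85 [[-10.0, 7.0], [-19.0, 14.0], [-28.0, 21.0], [-36.0, 29.0], [-44.0, 38.0]] 0.6
0.6 [[-8.0, 9.0], [-15.0, 18.0], [-21.0, 27.0], [-28.0, 37.0], [-33.0, 47.0]] 0.35
0.35 [[-5.0, 10.0], [-10.0, 21.0], [-14.0, 32.0], [-18.0, 43.0], [-21.0, 54.0]] 0.1
0.1 [[-2.0, 11.0], [-4.0, 23.0], [-6.0, 34.0]] -0.05
```

View pics/s3.png

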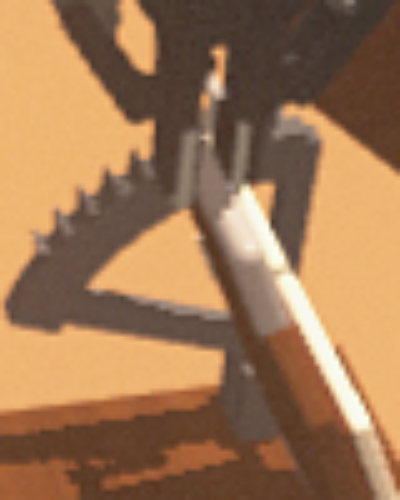

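The pawl isn't clear in this crop, so the force while passing the top notch will tell. Lowering starts.

```bash
python3 -m creep '[[0,-5,2,0,0,0],[0,-15,6,0,0,0],[0,-25,11,0,0,0],[0,-35,17,0,0,0],[0,-45,23,0,0,0]]'; python3 -m creep '[[0,-5,3,0,0,0],[0,-10,7,0,0,0],[0,-15,11,0,0,0],[0,-19,14,0,0,0],[0,-19,14,0,0,0]]'; python3 -c "
from h import *
print(ang())"
```

```text
clock: 6.55
position: [0.5799, -0.0852, 0.2305]
tcp_rot: [0.821, 0.571, 0.0, 0.0]
ft_force: [2.4, 1.1, -2.9]
grip_width: 0.012
grasp_force: 40.7
clock: 7.18
position: [0.5624, -0.0788, 0.2166]
tcp_rot: [0.821, 0.571, -0.0, 0.0]
ft_force: [2.2, 0.0, -3.5]
grip_width: 0.012
grasp_force: 40.8
(np.float64(0.7507000048023865), np.float64(0.23286417034680298))
```

Only the board's own weight is felt below the top notch, so the pawl is out. Continuing down.

```bash
python3 -m creep '[[0,-9,7,0,0,0],[0,-17,15,0,0,0],[0,-25,24,0,0,0],[0,-33,33,0,0,0],[0,-40,42,0,0,0]]'; python3 -c "
from h import *
b0,r=ang();print(b0,r)
f=lambda b:np.array([-np.cos(.14+b),-np.sin(.14+b)])*231
for B in np.arange(.45,-.08,-.05):print(round(B,2),(f(B)-f(b0)).round(0))"
```

```text
clock: 7.8
position: [0.5239, -0.0646, 0.1742]
tcp_rot: [0.821, 0.571, -0.0, -0.0]
ft_force: [1.0, -0.9, -2.5]
grip_width: 0.0123
grasp_force: 39.8
0.4969089337740098 0.2332097219881114
0.45 [-6.  9.]
0.4 [-12.  19.]
0.35 [-18.  29.]
0.3 [-23.  39.]
0.25 [-28.  50.]
0.2 [-32.  60.]
0.15 [-36.  71.]
0.1 [-39.  82.]
0.05 [-41.  94.]
0.0 [-43. 105.]
-0.05 [-44. 117.]
```

```bash
python3 -m creep '[[0,-6,9,0,0,0],[0,-12,19,0,0,0],[0,-18,29,0,0,0],[0,-23,39,0,0,0],[0,-28,50,0,0,0]]'; python3 -m creep '[[0,-2,5,0,0,0],[0,-4,10,0,0,0],[0,-6,15,0,0,0],[0,-8,21,0,0,0],[0,-8,21,0,0,0]]'; python3 -c "
from h import *
b0,r=ang();print(b0,r)
f=lambda b:np.array([-np.cos(.14+b),-np.sin(.14+b)])*231
for B in np.arange(.15,-.08,-.025):print(round(B,3),(f(B)-f(b0)).round(0))"
```

```text
clock: 8.43
position: [0.4988, -0.0554, 0.1242]
tcp_rot: [0.821, 0.571, 0.0, 0.0]
ft_force: [-1.5, -3.1, -1.3]
grip_width: 0.0121
grasp_force: 41.4
clock: 9.05
position: [0.4918, -0.0527, 0.1036]
tcp_rot: [0.821, 0.571, 0.0, 0.001]
ft_force: [-0.2, -4.3, -3.0]
grip_width: 0.0124
grasp_force: 40.5
0.15811186569316055 0.23196865619949755
0.15 [-1.  2.]
0.125 [-2.  7.]
0.1 [-4. 13.]
0.075 [-5. 19.]
0.05 [-6. 24.]
0.025 [-7. 30.]
0.0 [-8. 36.]
-0.025 [-9. 41.]
-0.05 [-9. 47.]
-0.075 [-10.  53.]
```

Below every notch now; the last stretch goes slowly, down to the stop.

```bash
python3 -m creep '[[0,-2,5,0,0,0],[0,-3,10,0,0,0],[0,-4,15,0,0,0],[0,-5,20,0,0,0],[0,-6,25,0,0,0]]'; python3 -m creep '[[0,-1,4,0,0,0],[0,-2,8,0,0,0],[0,-2,10,0,0,0],[0,-2,10,0,0,0]]'; python3 -c "
from h import *
print(ang())"
```

```text
clock: 9.68
position: [0.4862, -0.0507, 0.0788]
tcp_rot: [0.821, 0.571, 0.0, 0.001]
ft_force: [-0.6, -5.0, -1.1]
grip_width: 0.0124
grasp_force: 39.8
clock: 10.18
position: [0.4852, -0.0499, 0.0706]
tcp_rot: [0.821, 0.571, 0.002, 0.001]
ft_force: [-3.5, -3.3, 28.0]
grip_width: 0.0124
grasp_force: 43.3
(np.float64(0.012341549053035444), np.float64(0.23152364973648396))
```

On the bottom stop: 28 N upward, with the angle reading +0.012. Now I raise to about 0.385, past the second notch's catch at 0.36 and well under 0.47.

```bash
python3 -m creep '[[0,1,-7,0,0,0],[0,3,-18,0,0,0],[0,6,-29,0,0,0],[0,9,-40,0,0,0],[0,13,-50,0,0,0]]'; python3 -m creep '[[0,3,-9,0,0,0],[0,7,-18,0,0,0],[0,11,-27,0,0,0],[0,15,-35,0,0,0],[0,15,-35,0,0,0]]'; python3 -c "
from h import *
print(ang(),bot.sense()['ft_force'])"
```

```text
clock: 10.8
position: [0.4962, -0.0539, 0.1192]
tcp_rot: [0.821, 0.571, -0.0, 0.0]
ft_force: [2.9, -3.2, -6.9]
grip_width: 0.0125
grasp_force: 39.1
clock: 11.42
position: [0.511, -0.0593, 0.1545]
tcp_rot: [0.821, 0.571, 0.001, 0.001]
ft_force: [4.4, -3.5, -6.9]
grip_width: 0.0123
grasp_force: 39.1
(np.float64(0.39375504759924973), np.float64(0.23396726746752086)) [ 4.37307064 -3.49956554 -6.92636874]
```

```bash
python3 -m creep '[[0,-2,3,0,0,0],[0,-4,6,0,0,0],[0,-5,9,0,0,0],[0,-6,11,0,0,0],[0,-6,11,0,0,0]]'; python3 -m creep '[[0,-1,1,0,0,0],[0,-1,2,0,0,0],[0,-1,2,0,0,0]]';python3 -c "
from h import *
print(ang(),bot.sense()['ft_force'])"
```

```text
clock: 12.05
position: [0.5059, -0.0574, 0.144]
tcp_rot: [0.821, 0.571, 0.001, 0.001]
ft_force: [2.3, -4.1, 7.9]
grip_width: 0.0123
grasp_force: 40.6
clock: 12.42
position: [0.5055, -0.0573, 0.143]
tcp_rot: [0.821, 0.571, 0.002, 0.001]
ft_force: [1.3, -3.2, 22.4]
grip_width: 0.0124
grasp_force: 42.0
(np.float64(0.33853116392213084), np.float64(0.23346833537328773)) [ 1.34422327 -3.21466669 22.37001108]
```

It is resting on the pawl at about 0.33. I unload, open to 32 mm and retreat straight up.

```bash
python3 -m creep '[[0,1,-2,0,0,0],[0,1,-2,0,0,0]]'; python3 -m creep '[[0,0,0,0,0,0],[0,0,0,0,0,0],[0,0,0,0,0,0],[0,0,0,0,0,0]]' 30;  python3 -m creep '[[0,0,-10,0,0,0],[0,0,-30,0,0,0],[0,0,-70,0,0,0],[0,0,-130,0,0,0],[0,0,-150,0,0,0]]'; python3 -m creep '[[0,-60,-10,0,0,0],[0,-90,-10,0,0,0],[0,-90,-10,0,0,0],[0,-90,-10,0,0,0]]'; python3 - <<'E'
from h import *
a=bot.grab_frame('side');b=bot.grab_frame('top')
for n,im in(('side',a),('top',b)):
    for P in (.22,.33,.44):
        for x,y in proj(n,w(p,[bar(P,.05),bar(P,-.05)])):cv2.circle(im,(int(round(x)),int(round(y))),1,{.22:(255,0,0),.33:(0,255,0),.44:(0,0,255)}[P],-1)
cv2.imwrite('pics/f.png',np.hstack([cv2.resize(i[130:370,250:450],None,fx=2,fy=2) for i in(a,b)]))
E
```

```text
clock: 12.68
position: [0.506, -0.0575, 0.1441]
tcp_rot: [0.821, 0.571, 0.002, 0.001]
ft_force: [2.8, -3.4, 7.3]
grip_width: 0.0124
grasp_force: 40.6
clock: 13.18
position: [0.5041, -0.057, 0.1428]
tcp_rot: [0.821, 0.571, -0.0, -0.0]
ft_force: [0.2, -0.1, 0.2]
grip_width: 0.0297
grasp_force: 0.0
clock: 13.8
position: [0.5052, -0.0578, 0.2966]
tcp_rot: [0.821, 0.571, 0.002, 0.001]
ft_force: [-0.1, 0.2, -0.4]
grip_width: 0.03
grasp_force: 0.0
clock: 14.3
position: [0.4208, -0.0259, 0.3035]
tcp_rot: [0.821, 0.571, 0.001, 0.0]
ft_force: [0.1, 0.2, 0.3]
grip_width: 0.03
grasp_force: 0.0
```

View pics/f.png

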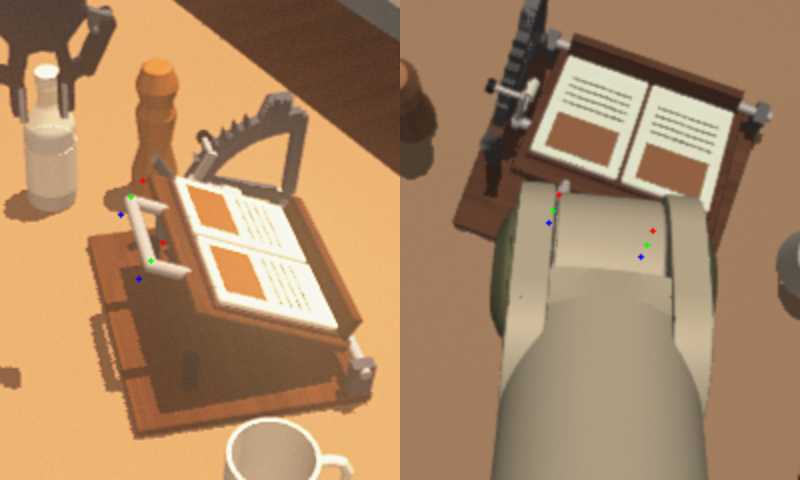

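The side view has the bar exactly on the green 0.33 marks, crop (131,197) to (151,261). The pawl pin is on the quadrant, the arm is clear, and the mug, mill and bottle haven't moved. Handing in.

```bash
python3 -c "
from bench import bot
print(bot.job_done())"
```

```text
the job is handed in; nothing more can be done
None
```

The board is resting in the second notch (0.33): I lifted it past the top notch until the pawl flipped out, lowered it under grip to the bottom stop, and raised it again; the job is handed in, with the arm clear and the mug, mill and bottle unmoved in the last view (the phone was outside it).

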